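# Shut and latch a letterbox

### The arm

A 6-joint arm with a two-finger parallel gripper is mounted at the origin on the work surface. World frame = base frame: x ahead of the robot, y to its left, z up, the work surface at z = 0. Lengths are in m, angles in degrees, forces in N, time in s.
With the tool pointing down it reaches from about 0.4 to 0.825 m from the base axis. Payload 7 kg.
Tool frame: the origin (TCP) lies at the very end of the fingers, on their centre line; the grasp point (between the pads) lies 19 mm behind it (r.hold_point_z is the distance from the TCP to the grasp point, in m); z points along the fingers, y is the direction in which the jaws open and shut (so a half turn about z gives the same grasp; the last joint's range is limited). The gripper opens to 88 mm and grips with 3 to 60 N. Pads are 19 mm wide; open, the fingers measure 130 mm over their backs; the gripper's body (78 mm by 193 mm) begins 47 mm behind the grasp point.
Start: joints at [-51.389, 20.546, 0.682, 0, -70.136, -16.507], TCP at [0.254, -0.625, 0.227] pointing down, gripper open.
Joint ranges: [-176.03, 176.03], [-82.01, 121.73], [-58.28, 71.71], [-173.87, 95.51], [-174.79, -0.11], [-173.66, 173.66]. Speed limits (degrees/s): [136.94, 136.94, 172.46, 180, 180, 180].

### API

Orientations are given as [roll, pitch, yaw] about the fixed x, y, z axes, in that order (R = Rz(yaw) Ry(pitch) Rx(roll)).
In Python, from plant import r gives the robot as it stands. The module is installed in compiled form; this text tells all that it offers.
- The arm moves only by the shell command python3 -m inch 'ROWS' [FORCE]. ROWS is text: rows parted by semicolons, each of 7 numbers parted by spaces: the shift along the tool's x, y, z in m, then the turn, a rotation vector about the tool's x, y, z in rad, then the opening, from 0 (shut) to 1 (fully open). In form: tx ty tz ax ay az jaw; .... A call has 1 to 20 rows; each row shifts and turns the commanded pose from where the row before left it, along the tool's axes as they then stand; what a row does not reach is not made up. A row lasts 1/12 s, in which the tool goes at most 41.7 mm and 7.16 degrees, less where a joint would pass 70% of its speed; a pose out of reach is approached as far as the arm can. A call with a gripper value outside its range is refused whole. The fingers move at their own pace and stop on an object; FORCE is the grip in N (left out, the last holds). Time passes only in rows, so rows that do not move let the fingers close. It gives the time, the measured TCP pose, the force and the opening at its end, in the units of the state.
- r.get_state(): the state, without advancing time (a new reading comes with each control period).
- r.capture(name): name is "scene" or "top" or "wrist"; returns the picture (420x560x3 uint8, red, green, blue); there is no depth.
- r.camera_params(name): a dict with "vfov" (degrees; the focal length in pixels is half the picture's height over the tangent of half this angle, whatever the lens; pixels are square), "cx", "cy" (the principal point, pixels), "R" (3x3) and "t" (3): a world point X has camera coordinates R X + t. Camera axes: x right, y down, z forward; pixel columns grow to the right and rows downward; lengths in m; the calibration is good to about 2 mm. A picture is of the moment at which its call begins: read the wrist's pose just before it. camera_params takes no time and is no camera call; for the wrist camera it gives the pose at the moment of the call.
- r.close_job(): hands the job in, once; it reports no verdict.
Trained networks look in the newest picture that a camera, given by its name, has taken for a name from the list of things; names that differ only in an ending like _2 or _b are one class to them, and where a whole thing is asked for, a point or a joint stands for the part that bears it (a point fixed in the world has none). Each returns a list of dicts, best first, with "p" (0 to 1); they miss things now and then, are a little off and sometimes report something else, mostly with a low value. They report only what shows in the picture. A call takes as long as a camera call.
- r.recognise(target, camera): "xy" ([column, row] in pixels, amid what is visible of it).
The state is a dict: "time_s": time; "joints": joint angles; "qd": joint speeds; "joint_torque": joint torques, N m; "tcp_pos": TCP position; "eef_rot": TCP orientation; "contact_force": force on the tool from outside, world axes, zero at the start; "moment": the same for the moment, N m; "gripper_width": finger opening in m.
Only numpy, scipy, OpenCV 4.12 (cv2) and the standard library are available. Lean on these libraries where they do the work, as an engineer would, in place of code of your own. Each camera call takes 0.05 s, during which the arm holds its last target.

### The job

One of the two letterboxes on the counter stands open. Push its door fully shut with a fingertip, then push its latch bar round with one finger until it lies fully home against its stop, across the door, as on the neighbouring box, and withdraw. Push steadily, without slamming, pick nothing up, and leave the neighbouring box and the things lying about as they are.

Things in the scene. Friction and masses are not known exactly. Their poses are not given: they have to be found in the camera images.
- letterbox: The box to be shut: green steel letterbox lying on its back on the counter, front face up, fixed. 240 mm (x) by 200 mm (y), 80 mm high; its top face, a plain rim round the door, is at z = 80 mm. Origin: centre of its underside; z up; x runs from the robot-side edge with the latch (x = -120 mm) to the far edge with the door hinge.
- flap (a joint): Door angle of the letterbox: 0 = shut, flush with the top face (end stop); grows as the free edge rises (rad). Dark green plate, 174 mm (hinge to free edge) by 170 mm by 6 mm. It starts ajar between 0.45 and 0.85. A stiff hinge keeps it where it is left; about 1 to 4 N near the free edge pushes it down.
- door_edge (a point): Middle of the door's free edge, on its outer (upper) face, 176 mm from the hinge axis; moves with the door. A steel stop lug, 20 mm (x) by 10 mm (y) by 18 mm high, stands on the door; with the door shut its centre is at x = -34 mm, y = -13 mm of the box.
- hinge (a point): Middle of the door's hinge axis, which runs along y of the box, at x = 108 mm, y = 0, z = 80 mm of the box.
- bar (a joint): Latch angle of the letterbox: 0 = locked at its end stop, pointing along the box's +x over the door; grows counter-clockwise from above (1.57: along the box's +y, clear of the door), to 2.1 (rad). Starts between 1.4 and 1.9; must go clockwise to 0. Friction holds it where it is left; about 2 N at 60 mm from the pivot turns it.
- latch_pivot (a point): The latch's pivot axis (vertical) at the height of the top face, x = -92 mm, y = 0, z = 80 mm of the box. The hub has a diameter of 26 mm and its top is 22 mm above the top face.
- latch_end (a point): Point on the latch bar's centre line 86 mm from the pivot axis, 13 mm above the top face (half-way up the bar); moves with the bar. The bar is a flat steel arm 16 mm wide reaching 95 mm from the pivot axis, its underside 6 mm and its top 20 mm above the top face. At this point a round post, 14 mm in diameter, rises to 46 mm above the top face.
- neighbour: The other letterbox, alike in shape, already shut and latched; to be left alone. Size and axes as letterbox.
- flap2 (a joint): Door angle of the neighbouring box, 0 = shut.
- bar2 (a joint): Latch angle of the neighbouring box, 0 = locked.
- padlock_mid (a point): Centre of a loose brass padlock, 34 by 57 by 16 mm, lying on the open box's robot-side rim, on the -y side of the latch pivot. Bystander.
- carton_mid (a point): Centre of a small cardboard carton, 60 by 90 by 45 mm, lying on the neighbouring box's door. Bystander.
- stamp_mid (a point): Point half-way up a wooden hand stamp, foot 28 by 55 mm, 84 mm tall, standing on the counter to the right of the boxes (-y side). Bystander.
- tape_mid (a point): Centre of a roll of clear tape, 100 mm across, 48 mm high, lying flat on the counter to the left of the boxes (+y side). Bystander.

How it is judged:
By the outcome, as a careful person would: the job done as asked, in the order asked, and still so for the second after the job is handed in, with the robot touching nothing.
It also fails if it takes over 58 s, if anything falls off the work surface, if the arm or the gripper's body presses on something with over 40 N, if the wrist force passes 120 N, or if a joint passes its speed limit or range.

## Working session

There is one attempt and no reset: what is moved stays moved. The work goes in short steps, Python scripts to look and compute and a shell command to move; the robot and the scene stay as the last step left them, time stands still between calls to the robot, and variables do not carry over. Pictures are saved under pics/ and viewed, and the job is handed in when it is done.

```bash
mkdir -p pics; ls
python3 - <<'E'
from plant import r
import cv2,numpy as np
s=r.get_state(); print(s)
for n in ["scene","top"]:
    im=r.capture(n); cv2.imwrite(f"pics/{n}0.png",im[:,:,::-1])
    p=r.camera_params(n); print(n,p)
    for t in ["letterbox","door_edge","latch_end","latch_pivot","hinge","padlock_mid","carton_mid","stamp_mid","tape_mid"]:
        print(t,[(np.round(d["xy"],1).tolist(),round(d["p"],2)) for d in r.recognise(t,n)[:3]])
E
```

```text
pics
{'time_s': 0.0, 'joints': array([-5.13881250e+01,  2.05884858e+01,  6.35821811e-01, -1.92374198e-02,
       -7.01366196e+01, -1.65073844e+01]), 'qd': array([ 0.06695103,  0.10250401, -0.05384265,  0.02580044,  0.01434207,
        0.1128109 ]), 'joint_torque': array([ 3.01761529e-04, -5.82709837e+01,  2.93050110e+01,  6.99681491e+00,
        6.75234071e-03, -1.76414642e-04]), 'tcp_pos': array([ 0.25380016, -0.62495486,  0.22567432]), 'eef_rot': array([ 1.79909257e+02, -8.03183558e-03, -1.57902054e+02]), 'contact_force': array([-0.28013266, -0.18469081, -1.06056308]), 'moment': array([ 0.00632695, -0.01087972,  0.02221922]), 'gripper_width': 0.08763881144211194}
scene {'vfov': 57.89417099622318, 'cx': 278.7075892352403, 'cy': 211.9002074176447, 'R': array([[-0.13481571,  0.99086558,  0.00318264],
       [ 0.71086852,  0.09895632, -0.69632865],
       [-0.69028303, -0.0916136 , -0.71771602]]), 't': array([ 0.06051632, -0.39276875,  1.46444219])}
letterbox [([197.5, 203.8], 0.98)]
door_edge [([193.4, 194.4], 0.83)]
latch_end [([242.8, 178.0], 0.72)]
latch_pivot [([202.6, 203.9], 0.58)]
hinge [([196.9, 206.5], 0.9)]
padlock_mid [([243.9, 181.1], 0.25)]
carton_mid [([350.2, 226.0], 0.83)]
stamp_mid [([136.2, 179.7], 0.82)]
tape_mid [([439.0, 230.6], 0.95)]
top {'vfov': 52.603761768706676, 'cx': 283.6344119682461, 'cy': 214.83773306337855, 'R': array([[ 0.00319056, -0.99998486, -0.00448375],
       [-0.98756747, -0.00244619, -0.15717668],
       [ 0.15716333,  0.00492949, -0.98756032]]), 't': array([0.00751159, 0.62403991, 1.00023638])}
letterbox [([204.2, 210.4], 0.28), ([203.9, 220.7], 0.26)]
door_edge [([373.7, 211.8], 0.83), ([334.9, 256.3], 0.49)]
latch_end [([338.8, 257.0], 0.65)]
latch_pivot [([362.5, 224.7], 0.88)]
hinge [([364.4, 220.5], 0.92)]
padlock_mid [([385.8, 274.6], 0.51)]
carton_mid [([200.7, 188.7], 0.78)]
stamp_mid [([453.9, 260.2], 0.88), ([200.4, 187.8], 0.36)]
tape_mid [([101.8, 227.2], 0.93)]
```

View pics/scene0.png

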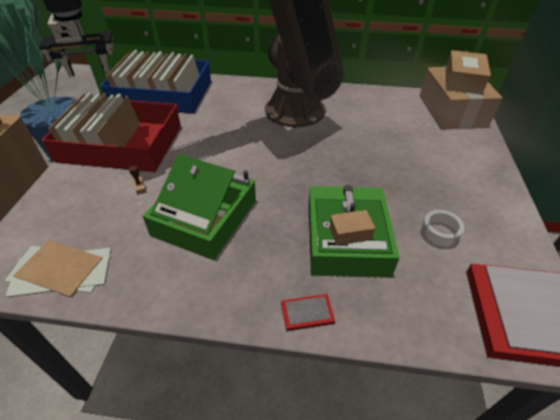

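View pics/top0.png

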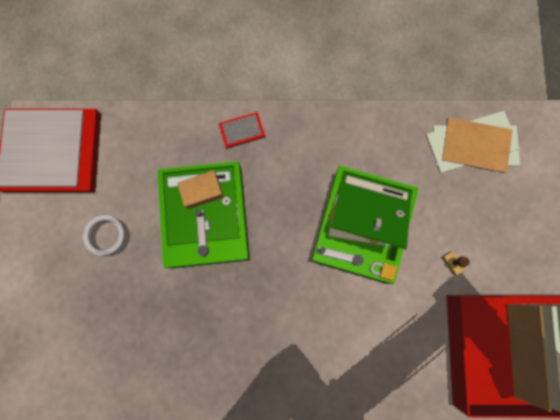

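The scene view shows the open box at (200,205) and the shut neighbour at (350,230). In the top view, the open box's latch bar runs from its hub at about (357,260) to about (325,252). The padlock is at (388,270) and the stamp at (456,262). I'll zoom in next.

Run:
```python
import cv2
a=cv2.imread("pics/top0.png")[155:295,295:480]
cv2.imwrite("pics/topz.png",cv2.resize(a,None,fx=4.3,fy=4.28,interpolation=cv2.INTER_CUBIC))
a=cv2.imread("pics/scene0.png")[140:260,120:280]
cv2.imwrite("pics/scz.png",cv2.resize(a,None,fx=5,fy=5,interpolation=cv2.INTER_CUBIC))
```

```text
(no output)
```

View pics/topz.png

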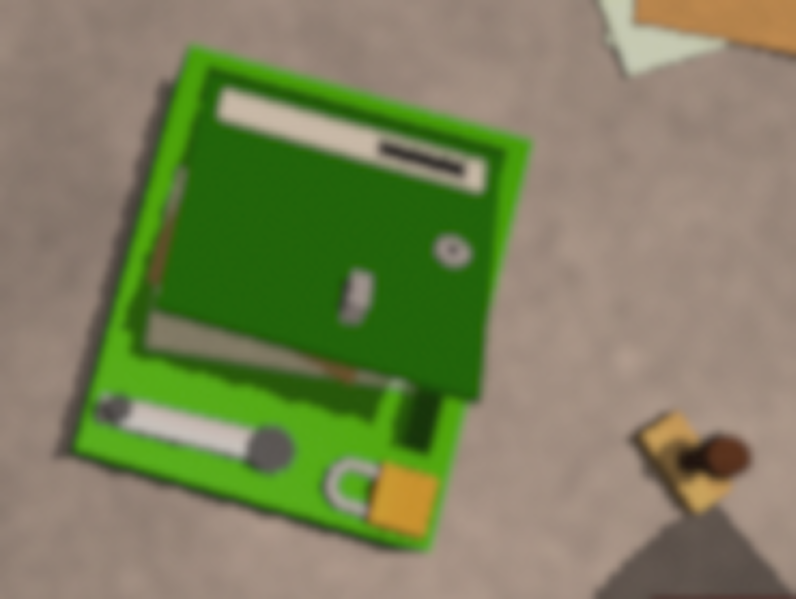

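View pics/scz.png

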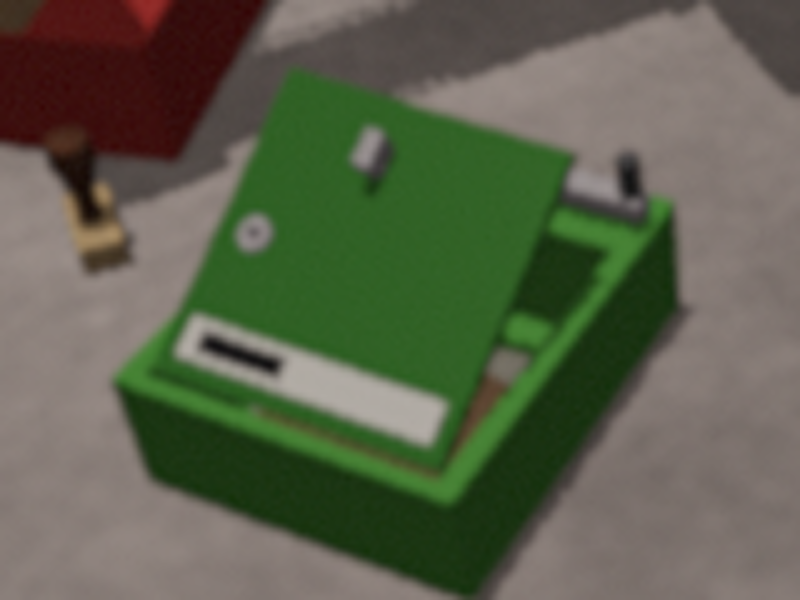

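```bash
cat > h.py <<'E'
import numpy as np
from plant import r
from scipy.optimize import least_squares
def proj(n,X,p=None):
    p=p or r.camera_params(n); f=210/np.tan(np.radians(p["vfov"]/2))
    c=np.asarray(X)@p["R"].T+p["t"]; return np.c_[p["cx"]+f*c[:,0]/c[:,2],p["cy"]+f*c[:,1]/c[:,2]]
def ray_z(n,uv,z,p=None):
    p=p or r.camera_params(n); f=210/np.tan(np.radians(p["vfov"]/2))
    d=p["R"].T@np.array([(uv[0]-p["cx"])/f,(uv[1]-p["cy"])/f,1]); o=-p["R"].T@p["t"]
    return o+d*(z-o[2])/d[2]
def bw(q,P):
    c,s=np.cos(q[2]),np.sin(q[2]); P=np.asarray(P,float)
    return np.c_[q[0]+c*P[:,0]-s*P[:,1],q[1]+s*P[:,0]+c*P[:,1],P[:,2]]
def door(a,P): # P: (dist from hinge, y, height over face)
    return np.array([[.108-d*np.cos(a)+h*np.sin(a)*1,y,.08+d*np.sin(a)+h*np.cos(a)] for d,y,h in P])
E
python3 - <<'E'
from h import *
T=lambda L:np.array([[295+x/4.3,155+y/4.28] for x,y in L])
S=lambda L:np.array([[120+x/5,140+y/5] for x,y in L])
ct=[(.12,.1,.08),(.12,-.1,.08),(-.12,-.1,.08),(-.12,.1,.08)]
ut=T([(190,47),(531,142),(430,550),(72,455)])
us=S([(120,380),(450,500),(672,205)]); cs=[ct[1],ct[0],ct[3]]
dt=T([(158,305),(478,400)]); ds=S([(572,157),(293,70)])
pt=r.camera_params("top");ps=r.camera_params("scene")
hub=T([(271,449)]); post=T([(113,410)]); posts=S([(628,157)])
lugt=T([(358,273)])
def res(q):
    dp=bw(q,door(q[3],[(.176,.085,0),(.176,-.085,0)]))
    po=bw(q,[(-.092+.086*np.cos(q[4]),.086*np.sin(q[4]),.126)])
    e=[proj("top",bw(q,ct),pt)-ut,proj("scene",bw(q,cs),ps)-us,proj("top",dp,pt)-dt,proj("scene",dp,ps)-ds,
       proj("top",bw(q,[(-.092,0,.102)]),pt)-hub,proj("top",po,pt)-post,proj("scene",po,ps)-posts]
    return np.concatenate([x.ravel() for x in e])
s=least_squares(res,[.6,-.15,-.2,.6,1.6],loss="soft_l1")
print(s.x); print(np.round(res(s.x).reshape(-1,2),1).tolist())
q=s.x
for nm,P in dict(pivot=[(-.092,0,.08)],edge=door(q[3],[(.176,0,0)]),edge0=[(-.068,0,.08)],post=[(-.092+.086*np.cos(q[4]),.086*np.sin(q[4]),.126)]).items(): print(nm,bw(q,P)[0])
from scipy.spatial.transform import Rotation as R
print(R.from_euler("xyz",r.get_state()["eef_rot"],degrees=True).as_matrix())
for n,uv,z in [("stamp",(456,262),.05),("pad",T([(385,492)])[0],.09)]: print(n,ray_z("top",uv,z,pt))
E
```

```text
[ 0.59989523 -0.18793654 -0.28227708  0.50662908  1.6308741 ]
[[-0.3, -1.1], [0.2, -0.8], [-0.3, 0.3], [0.4, -1.7], [-2.1, -0.7], [0.1, 0.1], [0.5, -1.4], [-1.3, 0.5], [0.1, 0.2], [0.6, -1.4], [-0.4, -0.9], [-0.2, -0.3], [0.9, -0.3], [0.1, -1.1]]
pivot [ 0.51153626 -0.16231056  0.08      ]
edge [ 0.55581968 -0.17515369  0.16540093]
edge0 [ 0.53458642 -0.1689956   0.08      ]
post [ 0.53048854 -0.07842485  0.126     ]
[[-9.26491905e-01 -3.76314696e-01  7.25522892e-06]
 [-3.76314696e-01  9.26491905e-01 -1.04991839e-07]
 [-6.68240089e-06 -2.82752335e-06 -1.00000000e+00]]
stamp [ 0.50930093 -0.40850597  0.05      ]
pad [ 0.48847978 -0.22573976  0.09      ]
```

```bash
python3 -m inch '0 0 -0.01 0 0 -0.1128 0; 0 0 -0.01 0 0 -0.1128 0; 0 0 -0.01 0 0 -0.1128 0; 0 0 -0.01 0 0 -0.1128 0; 0 0 -0.01 0 0 -0.1128 0; 0 0 -0.01 0 0 -0.1128 0; 0 0 -0.01 0 0 -0.1128 0; 0 0 -0.01 0 0 -0.1128 0' 20
cat >> h.py <<'E'
from scipy.spatial.transform import Rotation as Rn
def delta(X):
    s=r.get_state(); M=Rn.from_euler("xyz",s["eef_rot"],degrees=True).as_matrix()
    return np.round(M.T@(np.asarray(X)-s["tcp_pos"]),4)
Q=np.array([.59989523,-.18793654,-.28227708])
E
python3 -c "
from h import *
t=bw(Q,[(-.015,.035,.25)])[0]; print(t,delta(t)); s=r.get_state(); print(s['time_s'],s['eef_rot'],s['joints'])"
```

```text
time_s: 1.67
tcp_pos: [0.2539, -0.6253, 0.3071]
eef_rot: [-180.0, -0.0, -105.9]
contact_force: [0.1, -0.2, -0.0]
gripper_width: 0.0397
[ 0.59523789 -0.15014356  0.25      ] [-0.5504 -0.1983  0.0571]
1.6667 [-1.79999245e+02 -1.16712040e-03 -1.05870553e+02] [-5.13886737e+01  1.85308123e+01  8.07975594e+00  5.19950776e-04
 -7.95476511e+01  3.55180264e+01]
```

```bash
python3 -m inch '-0.0344 -0.0124 0 0 0 0 0;-0.0344 -0.0124 0 0 0 0 0;-0.0344 -0.0124 0 0 0 0 0;-0.0344 -0.0124 0 0 0 0 0;-0.0344 -0.0124 0 0 0 0 0;-0.0344 -0.0124 0 0 0 0 0;-0.0344 -0.0124 0 0 0 0 0;-0.0344 -0.0124 0 0 0 0 0;-0.0344 -0.0124 0 0 0 0 0;-0.0344 -0.0124 0 0 0 0 0;-0.0344 -0.0124 0 0 0 0 0;-0.0344 -0.0124 0 0 0 0 0;-0.0344 -0.0124 0 0 0 0 0;-0.0344 -0.0124 0 0 0 0 0;-0.0344 -0.0124 0 0 0 0 0;-0.0344 -0.0124 0 0 0 0 0;0 0 0 0 0 0 0;0 0 0 0 0 0 0'
python3 - <<'E'
from h import *
import cv2
p=r.camera_params("wrist"); im=r.capture("wrist"); cv2.imwrite("pics/w1.png",im[:,:,::-1])
s=r.get_state(); print(s['time_s'],s['eef_rot'],s['joints'],s["contact_force"],s["gripper_width"]); print(-p["R"].T@p["t"],s["tcp_pos"])
E
```

```text
time_s: 3.17
tcp_pos: [0.5988, -0.1504, 0.3059]
eef_rot: [179.9, -0.0, -106.0]
contact_force: [0.2, -0.5, 0.4]
gripper_width: 0.0001
3.2167 [ 1.79959611e+02 -1.56118363e-02 -1.06102801e+02] [ 3.90494111e+00  1.28967254e+01  3.14727501e-01  8.71269749e-04
 -7.74612954e+01 -2.00079370e+01] [ 0.18405242 -0.55335665  0.59074602] 0.0005059210105760604
[ 0.57906509 -0.22128548  0.46366862] [ 0.59815621 -0.15142192  0.30619692]
```

View pics/w1.png

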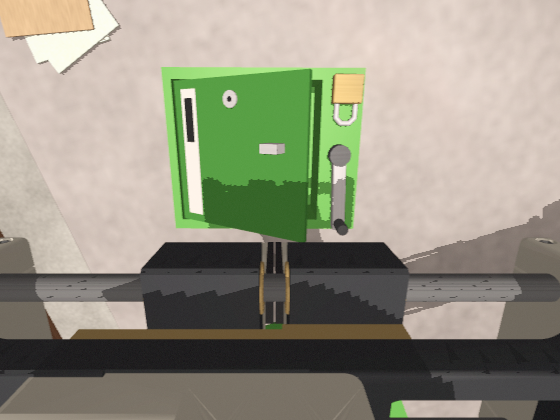

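The wrist view shows the door's free edge at x≈310, the lug at (271,149), the hub at (340,156), the post at (341,227) and the padlock at (348,90). Next I'll refit the box pose with this view included.

Run:
```python
from h import *
T=lambda L:np.array([[295+x/4.3,155+y/4.28] for x,y in L])
S=lambda L:np.array([[120+x/5,140+y/5] for x,y in L])
ct=[(.12,.1,.08),(.12,-.1,.08),(-.12,-.1,.08),(-.12,.1,.08)]
ut=T([(190,47),(531,142),(430,550),(72,455)])
us=S([(120,380),(450,500),(672,205)]); cs=[ct[1],ct[0],ct[3]]
dt=T([(158,305),(478,400)]); ds=S([(572,157),(293,70)])
pt=r.camera_params("top");ps=r.camera_params("scene");pw=r.camera_params("wrist")
hub=T([(271,449)]); post=T([(113,410)]); posts=S([(628,157)])
cw=[ct[1],ct[2],ct[0],ct[3]]; uw=np.array([(163,68),(366,70),(176,228),(354,228)])
def res(q,full=True):
    dp=bw(q,door(q[3],[(.176,.085,0),(.176,-.085,0)]))
    po=bw(q,[(-.092+.086*np.cos(q[4]),.086*np.sin(q[4]),.126)])
    hb=bw(q,[(-.092,0,.102)])
    w=[proj("w",bw(q,cw),pw)-uw,proj("w",dp,pw)-[(306,242),(312,69)],proj("w",hb,pw)-[(340,156)],proj("w",po,pw)-[(342,229)]]
    e=[proj("top",bw(q,ct),pt)-ut,proj("scene",bw(q,cs),ps)-us,proj("top",dp,pt)-dt,proj("scene",dp,ps)-ds,
       proj("top",hb,pt)-hub,proj("top",po,pt)-post,proj("scene",po,ps)-posts]
    if full=="w": return np.concatenate([x.ravel() for x in w])
    return np.concatenate([x.ravel() for x in e+w])
for f in ("w",True):
    s=least_squares(lambda q:res(q,f),[.6,-.15,-.2,.6,1.6],loss="soft_l1")
    print(s.x); print(np.round(res(s.x,f).reshape(-1,2),1).tolist())
q=s.x
t=bw(q,[(-.015,.035,.19)])[0]; print(t,delta(t))
```

```text
[ 0.60044552 -0.18830257 -0.2830724   0.49918135  1.58785805]
[[-1.7, -0.8], [0.3, -2.4], [0.4, 0.3], [-0.5, 0.6], [0.1, 0.1], [-0.1, 0.4], [1.0, -0.2], [0.0, 1.6]]
[ 0.60029886 -0.18818712 -0.28295964  0.50162817  1.5955834 ]
[[-0.2, -1.3], [0.4, -1.0], [-0.3, 0.1], [0.5, -1.9], [-2.2, -0.6], [-0.1, 0.2], [0.4, -1.2], [-1.3, 0.5], [0.0, 0.2], [0.6, -1.1], [-0.3, -0.6], [-0.1, -0.5], [1.3, -1.8], [-0.5, -0.3], [-1.6, -0.7], [0.5, -2.3], [0.5, 0.4], [-0.3, 0.6], [0.1, 0.3], [-0.1, 0.4], [1.2, -0.1], [0.7, 1.6]]
[ 0.59566732 -0.15039097  0.19      ] [-0.0003  0.0026  0.1162]
```

```bash
python3 -m inch '0 0.0026 0.013 0 0 0 0;0 0 0.013 0 0 0 0;0 0 0.013 0 0 0 0;0 0 0.013 0 0 0 0;0 0 0.013 0 0 0 0;0 0 0.013 0 0 0 0;0 0 0.013 0 0 0 0;0 0 0.013 0 0 0 0;0 0 0.013 0 0 0 0;0 0 0.011 0 0 0 0;0 0 0.007 0 0 0 0;0 0 0.003 0 0 0 0'
python3 -m inch '0 0 0.003 0 0 0 0;0 0 0.003 0 0 0 0;0 0 0.003 0 0 0 0;0 0 0.004 0 0 0 0;0 0 0.004 0 0 0 0;0 0 0.004 0 0 0 0;0 0 0.004 0 0 0 0;0 0 0.004 0 0 0 0;0 0 0.004 0 0 0 0;0 0 0.004 0 0 0 0;0 0 0.004 0 0 0 0;0 0 0.004 0 0 0 0'
```

```text
time_s: 4.22
tcp_pos: [0.5947, -0.1521, 0.1676]
eef_rot: [179.9, -0.0, -106.2]
contact_force: [-0.2, 0.3, -0.2]
gripper_width: 0.0002
time_s: 5.22
tcp_pos: [0.5954, -0.1514, 0.1231]
eef_rot: [180.0, -0.0, -106.2]
contact_force: [-0.4, 0.7, 2.3]
gripper_width: 0.0004
```

```bash
python3 -m inch '0 0 0.004 0 0 0 0;0 0 0.004 0 0 0 0;0 0 0.004 0 0 0 0;0 0 0.004 0 0 0 0;0 0 0.004 0 0 0 0;0 0 0.004 0 0 0 0;0 0 0.003 0 0 0 0;0 0 0.003 0 0 0 0;0 0 0.002 0 0 0 0;0 0 0.002 0 0 0 0;0 0 0.001 0 0 0 0;0 0 0.001 0 0 0 0'
python3 -m inch '0 0 0.001 0 0 0 0;0 0 0.001 0 0 0 0;0 0 0.001 0 0 0 0;0 0 0.001 0 0 0 0;0 0 0 0 0 0 0'
```

```text
time_s: 6.22
tcp_pos: [0.5955, -0.1514, 0.0875]
eef_rot: [180.0, -0.0, -106.2]
contact_force: [-1.0, -0.3, 1.1]
gripper_width: 0.0005
time_s: 6.63
tcp_pos: [0.5955, -0.1514, 0.0834]
eef_rot: [180.0, 0.0, -106.2]
contact_force: [-0.9, -0.5, 0.5]
gripper_width: 0.0003
```

```bash
python3 -m inch '0 0 0.001 0 0 0 0;0 0 0.001 0 0 0 0;0 0 0 0 0 0 0'
python3 -m inch '0 0 0.001 0 0 0 0;0 0 0.0005 0 0 0 0;0 0 0 0 0 0 0'
```

```text
time_s: 6.88
tcp_pos: [0.5956, -0.1514, 0.0814]
eef_rot: [-180.0, 0.0, -106.2]
contact_force: [0.5, 0.1, 0.4]
gripper_width: 0.0002
time_s: 7.13
tcp_pos: [0.5957, -0.1514, 0.0803]
eef_rot: [-180.0, 0.0, -106.2]
contact_force: [-1.7, 0.1, 3.9]
gripper_width: 0.0002
```

```bash
python3 -m inch '0 0 0.001 0 0 0 0;0 0 0 0 0 0 0'
python3 -m inch '0 0 0.001 0 0 0 0;0 0 0 0 0 0 0'
```

```text
time_s: 7.3
tcp_pos: [0.5957, -0.1514, 0.0802]
eef_rot: [-180.0, -0.0, -106.2]
contact_force: [-3.3, 2.3, 10.1]
gripper_width: 0.0006
time_s: 7.47
tcp_pos: [0.5957, -0.1515, 0.0801]
eef_rot: [-179.9, -0.0, -106.1]
contact_force: [-7.2, 2.9, 17.7]
gripper_width: 0.0002
```

```bash
python3 -m inch '0 0 -0.005 0 0 0 0;0 0 -0.02 0 0 0 0;0 0 -0.02 0 0 0 0;0 0 -0.02 0 0 0 0;0 0 -0.03 0 0 0 0;-0.01 0.023 -0.03 0 0 0 0;-0.01 0.023 0 0 0 0 0;-0.01 0.023 0 0 0 0 0;-0.01 0.023 0 0 0 0 0;-0.01 0.023 0 0 0 0 0;0 0 0 0 0 0 0;0 0 0 0 0 0 0'
cat >> h.py <<'E'
Q=np.array([.6003,-.1882,-.2830])
def fp(th,off,z=.108,rad=.086):
    c,s=np.cos(th),np.sin(th)
    return bw(Q,[(-.092+rad*c-off*s,rad*s+off*c,z)])[0]
E
python3 - <<'E'
from h import *
import cv2
for n in("wrist","top"):
  im=r.capture(n); cv2.imwrite(f"pics/{n}2.png",im[:,:,::-1] if n=="wrist" else cv2.resize(im[155:295,295:480,::-1],None,fx=4.3,fy=4.28,interpolation=2))
s=r.get_state();print(s["time_s"],s["tcp_pos"],s["contact_force"])
print(delta(fp(1.595,.038)))
print(proj("wrist",bw(Q,[(-.092+.086*np.cos(a),.086*np.sin(a),.126) for a in (1.5,1.6,1.7)]+[(-.092,0,.102)])),proj("wrist",bw(Q,[(-.068,.085,.08),(-.068,-.085,.08)])))
E
```

```text
time_s: 8.47
tcp_pos: [0.4986, -0.0707, 0.2036]
eef_rot: [-179.9, 0.0, -106.1]
contact_force: [-0.2, 0.1, -0.0]
gripper_width: 0.0004
8.5667 [ 0.49953917 -0.07132398  0.20324958] [ 0.80138146 -0.42940958 -0.32610672]
[-0.0009  0.0027  0.0952]
[[221.70912448 217.22279484]
 [232.19377744 217.43828263]
 [242.61420916 216.65602289]
 [229.06847242 108.33818595]] [[211.12701449 201.89860615]
 [199.05664507  -1.07964901]]
```

View pics/wrist2.png

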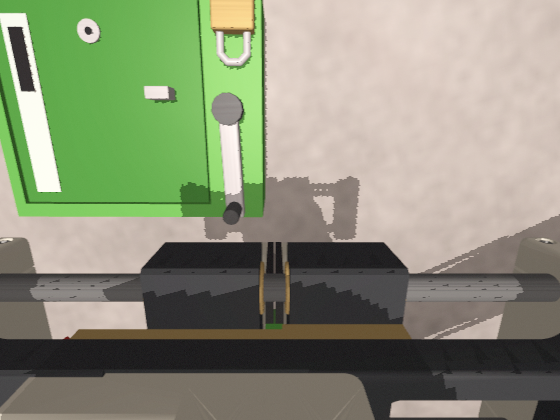

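View pics/top2.png

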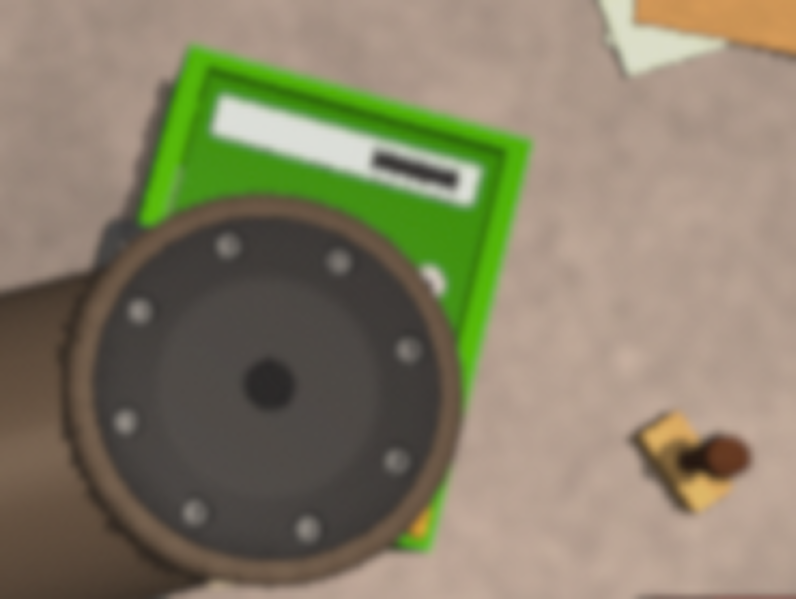

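```bash
python3 -m inch '-0.001 0.0027 0.012 0 0 0 0;0 0 0.012 0 0 0 0;0 0 0.012 0 0 0 0;0 0 0.012 0 0 0 0;0 0 0.012 0 0 0 0;0 0 0.012 0 0 0 0;0 0 0.012 0 0 0 0;0 0 0.008 0 0 0 0;0 0 0.003 0 0 0 0;0 0 0 0 0 0 0;0 0 0 0 0 0 0'
python3 -m inch '0 -0.002 0 0 0 0 0;0 -0.002 0 0 0 0 0;0 -0.002 0 0 0 0 0;0 0 0 0 0 0 0'
python3 - <<'E'
from h import *
import cv2
im=r.capture("wrist"); cv2.imwrite(f"pics/w3.png",im[:,:,::-1])
im=r.capture("scene"); cv2.imwrite(f"pics/s3.png",cv2.resize(im[140:260,120:280,::-1],None,fx=5,fy=5,interpolation=2))
print(delta(fp(1.595,.028)))
E
```

```text
time_s: 9.48
tcp_pos: [0.4971, -0.0698, 0.1082]
eef_rot: [-180.0, -0.0, -106.2]
contact_force: [0.4, -0.5, -0.2]
gripper_width: 0.0003
time_s: 9.82
tcp_pos: [0.5032, -0.0713, 0.1085]
eef_rot: [-179.9, 0.0, -106.2]
contact_force: [-0.1, 1.1, 1.3]
gripper_width: 0.0009
[-0.0003 -0.0044  0.0002]
```

View pics/w3.png

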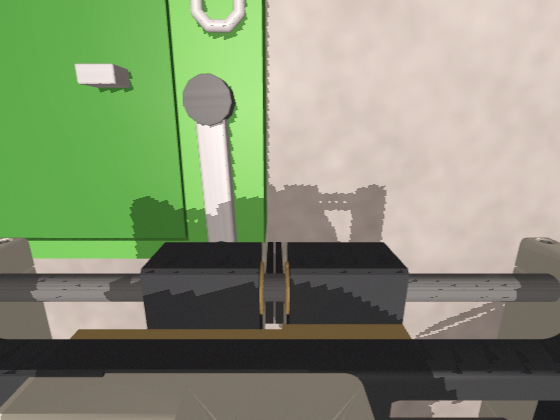

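View pics/s3.png

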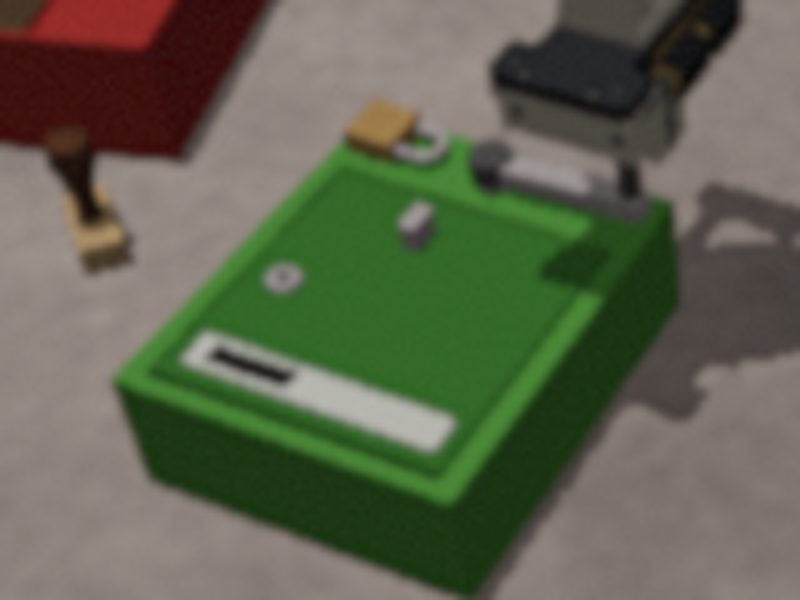

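Run:
```python
from h import *
s=r.get_state(); M=Rn.from_euler("xyz",s["eef_rot"],degrees=True).as_matrix()
L=[(0,0,0),(0,0,-.019),(0,0,-.066),(.039,-.0965,-.066),(-.039,-.0965,-.066),(.0095,-.021,0),(-.0095,-.021,0),(-.0095,-.021,-.066)]
P=np.array([M@np.array(l)+s["tcp_pos"] for l in L])
print(np.round((proj("scene",P)-[120,140])*5).tolist()); print(np.round((proj("scene",bw(Q,[(-.094,.086,.126),(-.094,.086,.1)]))-[120,140])*5))
```

```text
[[653.0, 146.0], [651.0, 118.0], [647.0, 48.0], [489.0, 135.0], [628.0, 177.0], [620.0, 163.0], [651.0, 173.0], [645.0, 75.0]]
[[625. 156.]
 [628. 193.]]
```

The door looks shut in the scene view, with the body clear above the box. The finger is hidden behind it, just behind the post at (628,157), so I'll start the arc.

```bash
python3 -m inch '0 -0.0015 0 0 0 0 0;0 -0.0015 0 0 0 0 0;0 -0.0015 0 0 0 0 0;0 0 0 0 0 0 0'
python3 -m inch '-0.00105 -0.00346 0 0 0 0.04 0;-0.00105 -0.00346 0 0 0 0.04 0;-0.00105 -0.00346 0 0 0 0.04 0;-0.00105 -0.00346 0 0 0 0.04 0;-0.00105 -0.00346 0 0 0 0.04 0;-0.00105 -0.00346 0 0 0 0.04 0;0 0 0 0 0 0 0'
python3 -c "
from h import *
print(delta(fp(1.595-.24,.028)))"
```

```text
time_s: 10.25
tcp_pos: [0.5071, -0.0726, 0.1081]
eef_rot: [-180.0, -0.0, -106.2]
contact_force: [-0.0, 0.4, 0.1]
gripper_width: 0.0005
time_s: 10.83
tcp_pos: [0.5287, -0.0744, 0.1079]
eef_rot: [180.0, -0.0, -120.0]
contact_force: [-0.4, -0.7, 0.2]
gripper_width: 0.0005
[-0.0006  0.0005 -0.0001]
```

```bash
python3 -m inch '-0.00105 -0.00346 0 0 0 0.04 0;-0.00105 -0.00346 0 0 0 0.04 0;-0.00105 -0.00346 0 0 0 0.04 0;-0.00105 -0.00346 0 0 0 0.04 0'
python3 - <<'E'
from h import *
import cv2
im=r.capture("wrist"); cv2.imwrite(f"pics/w4.png",im[:,:,::-1])
im=r.capture("scene"); cv2.imwrite(f"pics/s4.png",cv2.resize(im[140:260,120:280,::-1],None,fx=5,fy=5,interpolation=2))
print(delta(fp(1.595-.4,.028)))
for a in (1.2,1.3,1.4,1.5,1.6):
  P=bw(Q,[(-.092+.086*np.cos(a),.086*np.sin(a),.126)])
  print(a,proj("wrist",P),(proj("scene",P)-[120,140])*5)
E
```

```text
time_s: 11.17
tcp_pos: [0.542, -0.0783, 0.1079]
eef_rot: [180.0, 0.0, -129.1]
contact_force: [0.3, 2.8, -0.0]
gripper_width: 0.0003
[-0.001   0.0006 -0.0001]
1.2 [[221.80133471 273.6856002 ]] [[586.0671679  189.92491702]]
1.3 [[238.3876469  272.49823726]] [[598.00883454 182.02552308]]
1.4 [[254.76898783 269.80928348]] [[608.65807424 173.5207736 ]]
1.5 [[270.85391507 265.62128876]] [[617.91650314 164.51264645]]
1.6 [[286.5488842  259.93859193]] [[625.70511105 155.10622364]]
```

View pics/w4.png

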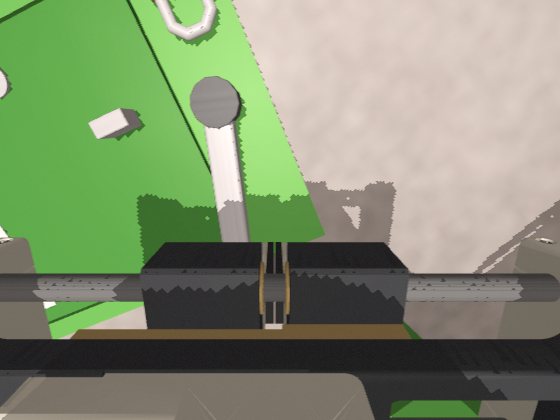

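View pics/s4.png

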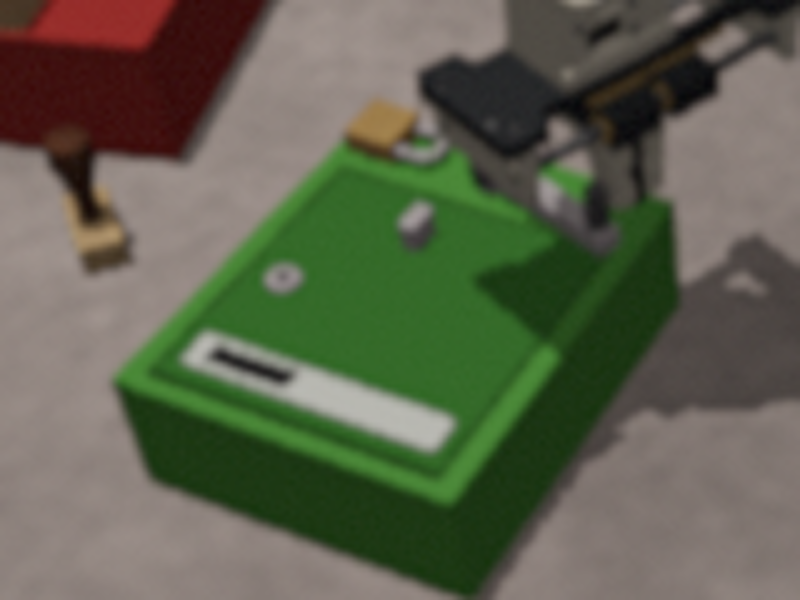

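The post top is at (597,185), which puts the bar at about 1.3 rad and moving with the finger. The padlock is untouched, so I'll continue.

```bash
python3 -m inch '-0.00105 -0.00346 0 0 0 0.04 0;-0.00105 -0.00346 0 0 0 0.04 0;-0.00105 -0.00346 0 0 0 0.04 0;-0.00105 -0.00346 0 0 0 0.04 0;-0.00105 -0.00346 0 0 0 0.04 0;-0.00105 -0.00346 0 0 0 0.04 0;-0.00105 -0.00346 0 0 0 0.04 0;-0.00105 -0.00346 0 0 0 0.04 0;-0.00105 -0.00346 0 0 0 0.04 0;-0.00105 -0.00346 0 0 0 0.04 0;-0.00105 -0.00346 0 0 0 0.04 0;-0.00105 -0.00346 0 0 0 0.04 0;-0.00105 -0.00346 0 0 0 0.04 0;-0.00105 -0.00346 0 0 0 0.04 0;-0.00105 -0.00346 0 0 0 0.04 0;-0.00105 -0.00346 0 0 0 0.04 0'
python3 - <<'E'
from h import *
import cv2
im=r.capture("scene"); cv2.imwrite(f"pics/s5.png",cv2.resize(im[140:260,120:280,::-1],None,fx=5,fy=5,interpolation=2))
print(delta(fp(1.595-1.04,.028)))
for a in (.5,.6,.7,.8):
  P=bw(Q,[(-.092+.086*np.cos(a),.086*np.sin(a),.126)])
  print(a,(proj("scene",P)-[120,140])*5)
E
```

```text
time_s: 12.6
tcp_pos: [0.5864, -0.1144, 0.1081]
eef_rot: [180.0, 0.0, -165.7]
contact_force: [0.9, 2.4, 0.4]
gripper_width: 0.0006
[-0.0012  0.0022  0.0001]
0.5 [[478.18106597 221.14744649]]
0.6 [[495.00601695 219.72258294]]
0.7 [[511.67113413 217.20695724]]
0.8 [[527.98138917 213.63475133]]
```

View pics/s5.png

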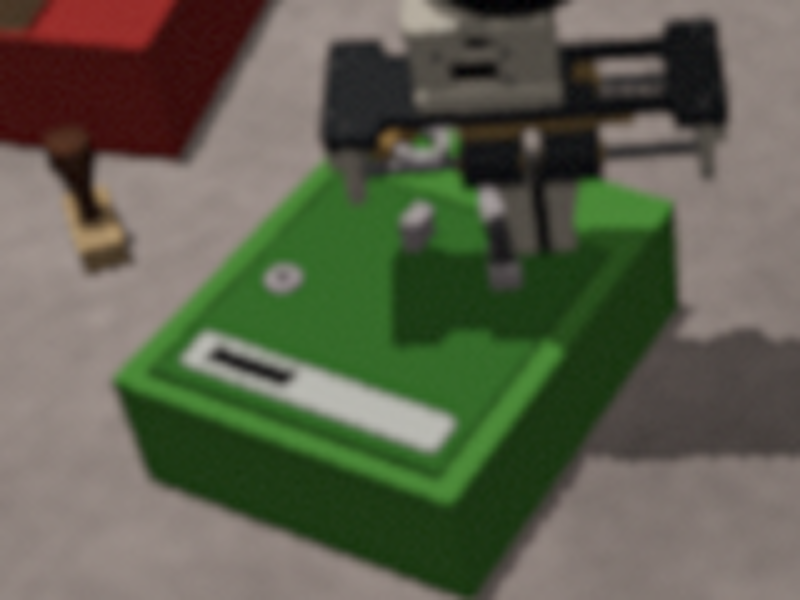

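```bash
python3 -m inch '-0.00105 -0.00346 0 0 0 0.04 0;-0.00105 -0.00346 0 0 0 0.04 0;-0.00105 -0.00346 0 0 0 0.04 0;-0.00105 -0.00346 0 0 0 0.04 0;-0.00105 -0.00346 0 0 0 0.04 0;-0.00105 -0.00346 0 0 0 0.04 0;-0.00105 -0.00346 0 0 0 0.04 0;-0.00105 -0.00346 0 0 0 0.04 0;-0.00105 -0.00346 0 0 0 0.04 0;-0.00105 -0.00346 0 0 0 0.04 0'
python3 - <<'E'
from h import *
import cv2
im=r.capture("wrist"); cv2.imwrite(f"pics/w6.png",im[:,:,::-1])
im=r.capture("scene"); cv2.imwrite(f"pics/s6.png",cv2.resize(im[140:260,120:280,::-1],None,fx=5,fy=5,interpolation=2))
print(delta(fp(1.595-1.44,.028)))
for a in (0,.1,.2,.3):
  P=bw(Q,[(-.092+.086*np.cos(a),.086*np.sin(a),.126)])
  print(a,(proj("scene",P)-[120,140])*5,proj("wrist",P))
E
```

```text
time_s: 13.48
tcp_pos: [0.5992, -0.1481, 0.1082]
eef_rot: [180.0, 0.1, 171.4]
contact_force: [1.4, 1.8, 0.2]
gripper_width: 0.0002
[-0.0016  0.003   0.0001]
0 [[398.53617268 211.75498945]] [[198.08143997 274.1767342 ]]
0.1 [[413.23263022 215.77540556]] [[214.76470814 275.40116595]]
0.2 [[428.72866901 218.75773405]] [[231.39276695 275.12846315]]
0.3 [[444.84554606 220.66185064]] [[247.87541813 273.35916686]]
```

View pics/s6.png

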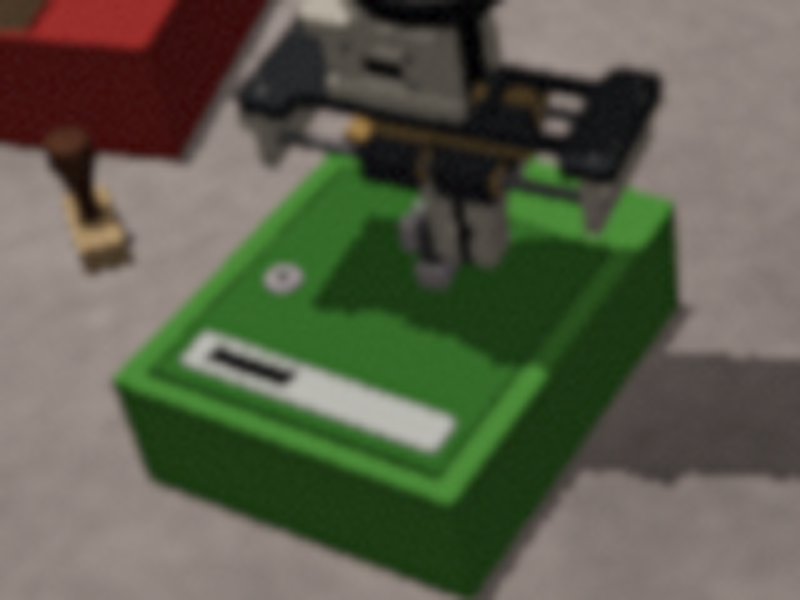

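View pics/w6.png

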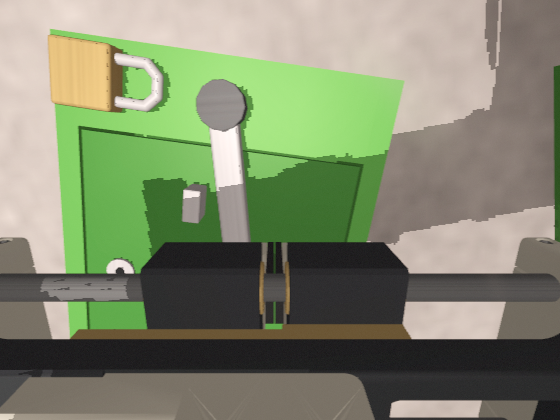

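The wrist view shows the bar at (230,190) and the lug at (193,203), so there is about 0.25 rad left. I'll slow down.

```bash
python3 -m inch '-0.00105 -0.00346 0 0 0 0.04 0;-0.00105 -0.00346 0 0 0 0.04 0;-0.00055 -0.00173 0 0 0 0.02 0;-0.00055 -0.00173 0 0 0 0.02 0'
python3 -m inch '-0.00055 -0.00173 0 0 0 0.02 0;-0.00055 -0.00173 0 0 0 0.02 0'
python3 -m inch '-0.0005 -0.00173 0 0 0 0.02 0;0 0 0 0 0 0 0'
python3 - <<'E'
from h import *
import cv2
im=r.capture("wrist"); cv2.imwrite(f"pics/w7.png",im[:,:,::-1])
E
```

```text
time_s: 13.92
tcp_pos: [0.5999, -0.1589, 0.1081]
eef_rot: [180.0, -0.0, 164.5]
contact_force: [1.2, 0.7, -0.0]
gripper_width: 0.0004
time_s: 14.08
tcp_pos: [0.6, -0.1626, 0.1081]
eef_rot: [180.0, -0.0, 162.1]
contact_force: [0.5, 1.4, -1.0]
gripper_width: 0.0003
time_s: 14.25
tcp_pos: [0.5999, -0.1647, 0.108]
eef_rot: [-180.0, -0.0, 160.9]
contact_force: [0.2, 0.6, 0.2]
gripper_width: 0.0004
```

View pics/w7.png

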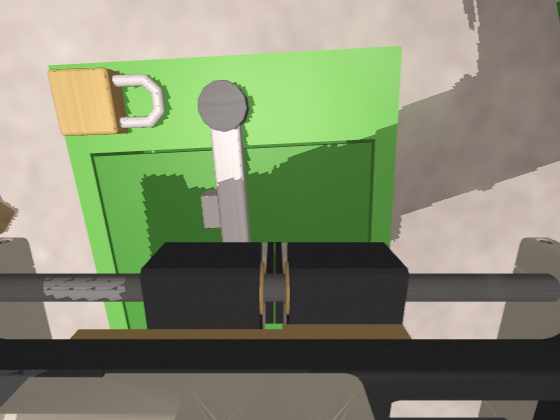

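The bar is now almost touching the lug at (212,210). I'll push in 1–1.5 mm steps and watch the force.

```bash
python3 -m inch '-0.0003 -0.0015 0 0 0 0.015 0;-0.0003 -0.0015 0 0 0 0.015 0;0 0 0 0 0 0 0'
python3 -m inch '0 -0.001 0 0 0 0.01 0;0 -0.001 0 0 0 0 0;0 0 0 0 0 0 0'
python3 -m inch '0 -0.001 0 0 0 0 0;0 -0.001 0 0 0 0 0;0 0 0 0 0 0 0'
```

```text
time_s: 14.55
tcp_pos: [0.6004, -0.1654, 0.1081]
eef_rot: [179.8, 0.0, 159.2]
contact_force: [1.5, 11.3, 1.1]
gripper_width: 0.0003
time_s: 14.8
tcp_pos: [0.6005, -0.1657, 0.1081]
eef_rot: [179.7, 0.1, 158.7]
contact_force: [2.3, 20.2, 0.9]
gripper_width: 0.0001
time_s: 15.05
tcp_pos: [0.6004, -0.166, 0.1082]
eef_rot: [179.6, 0.1, 158.7]
contact_force: [3.9, 26.6, 1.6]
gripper_width: 0.0005
```

```bash
python3 -m inch '0 0.003 0 0 0 0 0;0 0.004 0 0 0 0 0;0 0.006 0 0 0 0 0;0 0.006 0 0 0 0 0;0 0.006 0 0 0 0 0;0 0 -0.02 0 0 0 0;0 0 -0.03 0 0 0 0;0 0 -0.03 0 0 0 0;0 0 -0.03 0 0 0 0;0 0 -0.03 0 0 0 0;0 0 -0.03 0 0 0 0;0 0.03 -0.02 0 0 0 0;0 0.035 0 0 0 0 0;0 0.035 0 0 0 0 0;0 0.035 0 0 0 0 0;0 0.035 0 0 0 0 0;0 0.035 0 0 0 0 0;0 0 0 0 0 0 0;0 0 0 0 0 0 0'
python3 - <<'E'
from h import *
import cv2
im=r.capture("scene"); cv2.imwrite(f"pics/s8.png",im[:,:,::-1]);z=im[140:260,120:280,::-1]; cv2.imwrite(f"pics/s8z.png",cv2.resize(z,None,fx=5,fy=5,interpolation=2))
im=r.capture("top"); cv2.imwrite(f"pics/t8.png",im[:,:,::-1]);cv2.imwrite(f"pics/t8z.png",cv2.resize(im[155:295,295:480,::-1],None,fx=4.3,fy=4.28,interpolation=2))
P=bw(Q,[(-.092+.086*np.cos(a),.086*np.sin(a),.126) for a in(0,.05,.1)]+[(-.092,0,.102)])
print((proj("scene",P)-[120,140])*5, (proj("top",P)-[295,155])*4.3); s=r.get_state();print(s["tcp_pos"],s["contact_force"],s["time_s"])
E
```

```text
time_s: 16.63
tcp_pos: [0.682, 0.045, 0.297]
eef_rot: [-179.9, -0.1, 158.8]
contact_force: [-0.5, -0.7, -0.1]
gripper_width: 0.0003
[[398.53617268 211.75498945]
 [405.77374455 213.89191146]
 [413.23263022 215.77540556]
 [488.41042708 150.4267663 ]] [[319.72243929 290.40405436]
 [311.81385758 288.33467916]
 [303.82544293 286.65642252]
 [270.54497136 449.12704738]]
[0.68151    0.04285902 0.29777432] [-0.54355081 -0.14004359 -0.29426865] 16.7333
```

View pics/s8z.png

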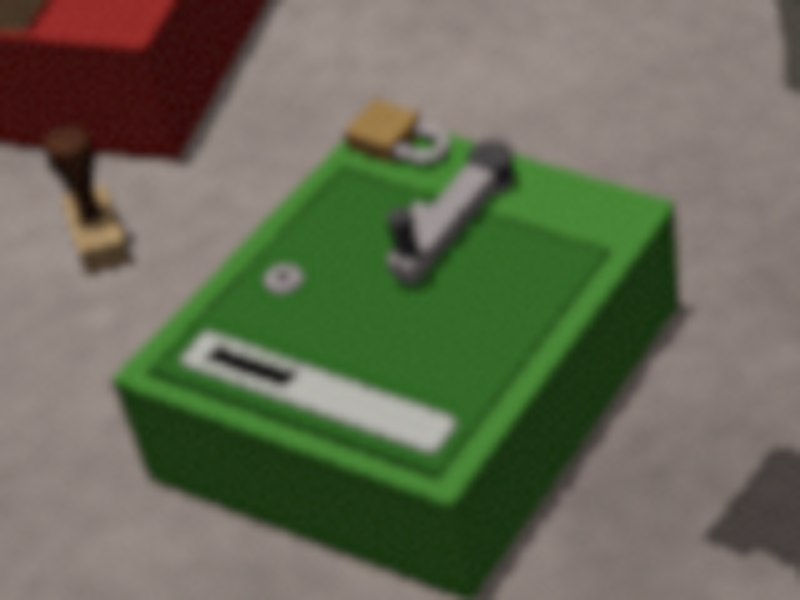

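View pics/t8z.png

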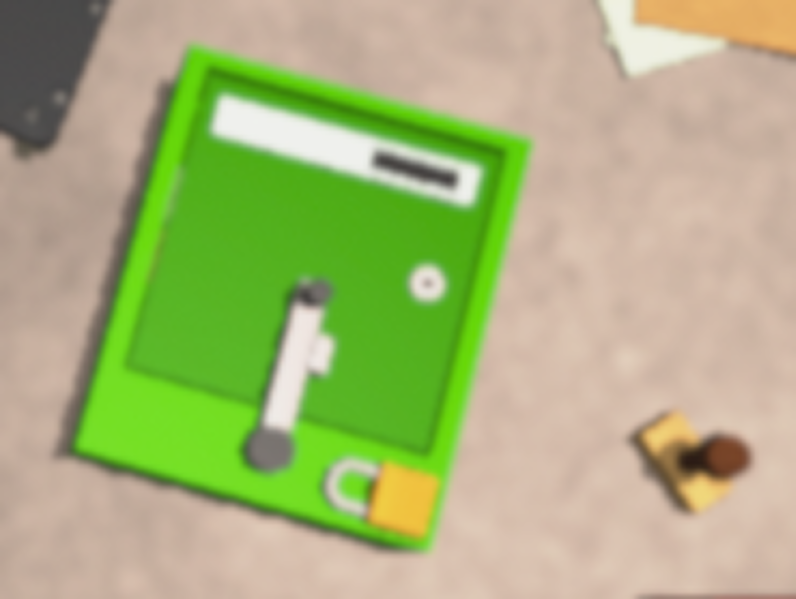

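View pics/s8.png

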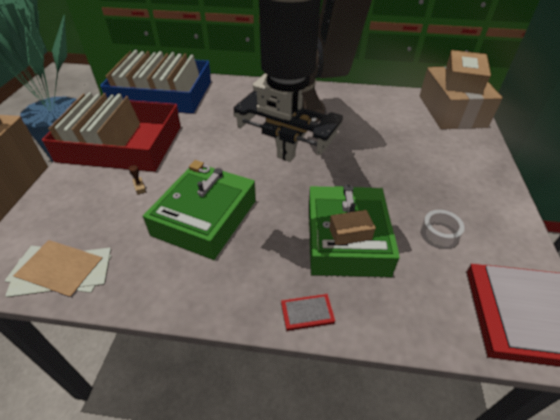

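Both views agree. The post top is at top-zoom (318,291), where a bar angle of 0 predicts (320,290). The bar rests against the lug, the door is flush, and the padlock, stamp, carton and neighbour haven't moved.

```bash
python3 -c "
from plant import r
print(r.close_job())"
```

```text
the job is handed in; nothing more can be done
None
```

The letterbox is shut and latched, and I handed the job in at about 16.7 s of the 58 s allowed.

**What I did:**
- **Door:** I pushed it down with the closed fingertip until it stopped. The fingertip was then at z = 80 mm, level with the top face, and the force rose to about 18 N.
- **Latch:** I pushed the bar's post round with one finger, following the bar's arc. It stopped against the lug, and I held it there at about 27 N.
- **Withdrawal:** I backed off, lifted clear and moved the arm aside.

**Last checks:**
- **Latch angle:** in the last top view, the post top was within about 0.5 pixel of where a fully home bar should be. In the scene view it was within about 1 pixel. That puts the bar within about 0.02 rad of zero.
- **Rest of the scene:** the door looked flush. The padlock, carton, stamp, tape and neighbouring box looked unmoved; I judged these by eye.
- **Contact:** the force on the tool was about zero after I withdrew.

**One mismatch:** contact with the post came roughly 8 mm later than I had reckoned, probably because the fingers are thinner near the tip. It made no difference to the result. No check failed.

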